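# Hold a strip pot down on a sprung tag reader

### The arm

A 6-joint arm with a two-finger parallel gripper is mounted at the origin on a cart in front of the work surface, level with it; the furniture and walls round the work are solid. World frame = base frame: x ahead of the robot, y to its left, z up, the work surface at z = 0. Lengths are in m, angles in rad, forces in N, time in s.
With the tool pointing down it reaches from about 0.3 to 0.875 m from the base axis. Payload 4.2 kg.
Tool frame: the origin (TCP) lies where the fingers leave the gripper's body, on its centre line; the fingertips stand 73 mm ahead of it and the grasp point (between the pads) lies 54 mm ahead of it; z points along the fingers, y is the direction in which the jaws open and shut (so a half turn about z gives the same grasp; the last joint's range is limited). The gripper opens to 85 mm and grips with 20 to 120 N. Pads are 22 mm wide; open, the fingers measure 114 mm over their backs; the gripper's body (76 mm by 85 mm) begins 54 mm behind the grasp point. The pads swing forward as they close: fully open they stand 13 mm farther back than shut.
Start: joints at [-1.13, 0.32, 1.565, -0, 1.257, -0.02], TCP at [0.256, -0.515, 0.304] pointing down, gripper open.
Joint ranges: [-3.11, 3.11], [-0.84, 2.01], [0.21, 2.61], [-1.34, 4.49], [0.05, 2.63], [-2.56, 2.56]. Speed limits (rad/s): [2.57, 2.57, 3.14, 3.14, 3.14, 3.14].

### API

Orientations are given as a unit quaternion [x, y, z, w].
In Python, from rig import bot, cams, job gives the robot as it stands.
- The arm moves only by the tool send_rows, never from a script. Its argument "steps" is text: rows parted by semicolons, each of 7 numbers parted by spaces: the shift along the tool's x, y, z in cm, then the turn, a rotation vector about the tool's x, y, z in rad, then the finger opening in cm, from 0 to 8.54. A call has exactly 8 rows; each row is the pose to reach, as a shift and turn from the pose commanded when the call began, along the tool's axes at that moment; what a row does not reach only later rows make up. A row lasts 1/12 s, in which the tool goes at most 41.7 mm and 7.16 degrees, less where a joint would pass 70% of its speed; a pose out of reach is approached as far as the arm can. A call with a gripper value outside its range is refused whole. The fingers move at their own pace and stop on an object; the grip force is fixed at half the most. Time passes only in rows, so rows that repeat a pose let the fingers close, or fill a call up. It gives the time, the measured TCP pose, the force and the opening at its end, in the units of the state.
- bot.sense(): the state, without advancing time (a new reading comes with each control period).
- cams.grab_frame(name): name is "scene" or "top"; returns the picture (400x640x3 uint8, red, green, blue); there is no depth.
- cams.camera_params(name): a dict with "fx", "fy", "cx", "cy" (pixels), "distortion" ([k1, k2, p1, p2, k3] as OpenCV has them; the pictures are not rectified), "extrinsics" (4x4, takes a point from world to camera coordinates). Camera axes: x right, y up, looking along -z (the intrinsics and any distortion apply to the point x, -y, -z); pixel columns grow to the right and rows downward; lengths in m; the calibration is good to about 2 mm. A picture is of the moment at which its call begins. camera_params takes no time and is no camera call.
- job.hand_in(): hands the job in, once; it reports no verdict.
The state is a dict: "t": time; "joint_positions": joint angles; "qd": joint speeds; "joint_efforts": joint torques, N m; "ee_pos": TCP position; "tcp_rot": TCP orientation; "force": force on the tool from outside, world axes, zero at the start; "ft_torque": the same for the moment, N m; "finger_gap": finger opening in m.
Only numpy, scipy, OpenCV 4.12 (cv2) and the standard library are available. Lean on these libraries where they do the work, as an engineer would, in place of code of your own. Each camera call takes 0.05 s, during which the arm holds its last target.

### The job

Read in the test-strip pot at the tag reader: lift the loose blue dust cover off the reader's well by its black knob and lay it right way up in the red tray, then stand the pot upright in the well and push it down against the sprung brass plunger until its base is firmly on the hard stop at the bottom. The tag is read only while the pot is held there, so finish while still holding the pot firmly down on the stop; do not let go, and leave the dropper bottle, the coverslip box and the bench timer where they stand.

Things in the scene. Friction and masses are not known exactly. Their poses are not given: they have to be found in the camera images.
- pot_mid (a point): centre (half-way up) of the loose test-strip pot: round upright pot with white body with small coloured squares and black cap, body 41 mm diameter and 70 mm high, cap 43 mm diameter, 87 mm high in all, 0.08 to 0.15 kg, base 43.5 mm below this point; z along its axis, up
- strip_pot: the same test-strip pot; origin at the centre of its underside, z up along its axis
- cover_knob (a point): centre of the black round knob (24 mm diameter, 20 mm high, so 10 mm above and below this point) on the loose dust cover; grasp it from above. This point is 22 mm above the underside of the cover's disc
- cover: the loose blue dust cover that lies on the reader's well: disc 66 mm diameter, 6 mm thick, with a spigot of 38 mm diameter reaching 8 mm below it into the well (so it must be lifted straight up 10 mm first), and on top a knob whose top is 32 mm above the disc's underside; about 0.07 kg. Origin at the centre of the disc's underside, z up. Lying right way up in the tray it stands on its spigot, this origin 8 mm above the tray's floor
- reader: the tag reader, fixed to the trolley: white and grey block about 92 x 104 mm and 62 mm high with a sloping nose with dark screen on its -x side (to 64 mm from the axis); round well in its top. Origin on the well's axis at the trolley top, z up
- well_mouth (a point): centre of the well's round mouth, in the flat top of the reader, 62 mm above the trolley top; the well is 48 mm in diameter (pot 41), its mouth bevelled 4 mm wide; 28 mm deep from here to the stop plate
- well_stop (a point): centre of the top of the stop plate, the flat aluminium floor of the well, 28 mm below the mouth: the hard stop that the pot's base must meet. z up
- stop_plate: the aluminium stop plate, part of the reader: the floor of the well round the plunger (same place as well_stop; origin at the foot of the reader)
- plunger (a joint): travel in m of the sprung brass plunger (22 mm diameter) in the middle of the well: 0 = up, its top 14 mm above the stop plate (14 mm below the mouth); 0.014 = pushed flush with the stop plate. It pushes back with 3.2 N at first touch and 8 N when flush; the pot's weight alone does not move it, and it lifts the pot again when let go. All push beyond 8 N (the pot's own weight helps) is borne by the stop plate
- red_tray: shallow red tray, fixed to the trolley, 139 x 179 mm, rim 15 mm high; origin at the centre of its underside, its long side along its y
- tray_floor (a point): centre of the red tray's floor (2 mm above the trolley top); the flat floor reaches 60 mm either way along x and 80 mm along y
- dropper_bottle: bystander: brown dropper bottle with black teat, 38 mm diameter, 103 mm high; origin at the centre of its underside
- coverslip_box: bystander: square box with blue lid, 52 x 52 x 23 mm; origin at the centre of its underside
- bench_timer: bystander: white bench timer with three buttons, 62 x 66 x 21 mm; origin at the centre of its underside
Not all that is in view belongs to the job. What is shaped like the strip_pot but green or pink is not meant.

How it is judged:
By the outcome, as a careful person would: the job done as asked, in the order asked, and still so for the second after the job is handed in, while the arm keeps its last pose, push and grip.
It also fails if it takes over 56 s, if anything falls off the work surface, if the arm or the gripper's body presses on something with over 40 N, if the wrist force passes 120 N, or if a joint passes its speed limit or range.

## Working session

There is one attempt and no reset: what is moved stays moved. The work goes in short steps, Python scripts to look and compute and a tool call to move; the robot and the scene stay as the last step left them, time stands still between calls to the robot, and variables do not carry over. Pictures are saved under pics/ and viewed, and the job is handed in when it is done.

Besides the shell and the picture viewer there is one more tool, called after "Call:" as name(argument=value, ...) on one line, values as JSON. send_rows: Moves the arm, as the interface text tells. Its arguments: {"type":"object","properties":{"steps":{"type":"string"}},"required":["steps"]}

```bash
ls; mkdir -p pics
python3 - <<'E'
from rig import bot,cams,job
import cv2,numpy as np
print(bot.sense())
for n in("scene","top"):
    im=cams.grab_frame(n); cv2.imwrite(f"pics/{n}0.png",im[:,:,::-1])
    p=cams.camera_params(n); print(n,p)
E
```

```text
pics
{'t': 0.0, 'joint_positions': array([-1.12999492e+00,  3.20328735e-01,  1.56571017e+00,  3.71549438e-06,
        1.25741518e+00, -2.00343462e-02]), 'qd': array([ 1.47979269e-04,  3.87751327e-05, -7.26971322e-05, -1.25786989e-03,
        2.13941312e-03,  1.30542361e-04]), 'joint_efforts': array([-8.80890111e-04, -4.15524602e+01, -2.34165466e+01, -3.61130724e-04,
        8.21321388e-03, -2.13112702e-05]), 'ee_pos': array([ 0.25553102, -0.51469947,  0.3030489 ]), 'tcp_rot': array([ 9.73570753e-01,  2.28383719e-01, -1.92637970e-04, -9.10562015e-04]), 'force': array([ 0.1788094 , -0.10763219, -0.53304178]), 'ft_torque': array([ 0.0083331 , -0.01644809, -0.01810647]), 'finger_gap': 0.0852210970995004}
scene {'fx': 373.8748785540721, 'fy': 373.8748785540721, 'cx': 311.28424603521006, 'cy': 198.92055258133584, 'distortion': array([-0.03938886,  0.        ,  0.        ,  0.        ,  0.        ]), 'extrinsics': array([[-0.67666002, -0.73624809, -0.00836443,  0.30965802],
       [ 0.41735741, -0.39288804,  0.81942161, -0.31078331],
       [-0.60658389,  0.55097889,  0.57313023, -0.55023966],
       [ 0.        ,  0.        ,  0.        ,  1.        ]])}
top {'fx': 494.9449400601459, 'fy': 494.9449400601459, 'cx': 326.47749010018686, 'cy': 201.68582543861257, 'distortion': array([-0.15206793,  0.        ,  0.        ,  0.        ,  0.        ]), 'extrinsics': array([[-0.03014732, -0.99936094,  0.01920546, -0.05541625],
       [ 0.99537537, -0.0282627 ,  0.0918101 , -0.52136274],
       [-0.09120863,  0.02188447,  0.99559131, -1.08014479],
       [ 0.        ,  0.        ,  0.        ,  1.        ]])}
```

View pics/scene0.png

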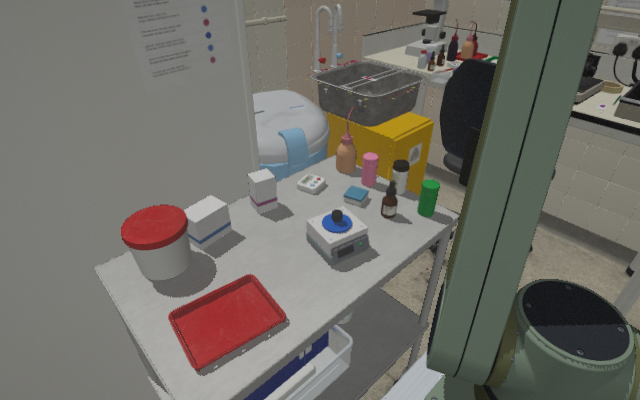

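View pics/top0.png

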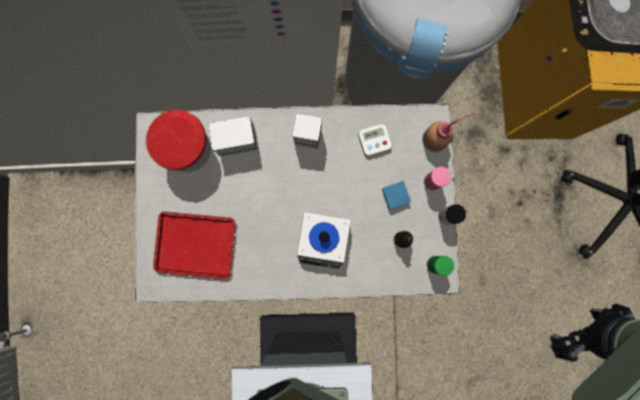

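The wanted pot is white with a black cap: top (456,214), scene (400,175). It could be confused with the green pot at top (442,265), the pink pot at top (439,178) and the dropper bottle with its black teat at top (403,239). The cover is at top (324,237) and the tray at top (195,246). Next I'll check close crops.

Run:
```python
import cv2,numpy as np
a=cv2.imread("pics/top0.png");s=cv2.imread("pics/scene0.png")
A=cv2.resize(a[160:290,290:480],None,fx=4,fy=4,interpolation=cv2.INTER_CUBIC)
B=cv2.resize(s[140:270,290:450],None,fx=4.5,fy=4.5,interpolation=cv2.INTER_CUBIC)
cv2.imwrite("pics/cA.png",A);cv2.imwrite("pics/cB.png",B)
```

```text
(no output)
```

View pics/cA.png

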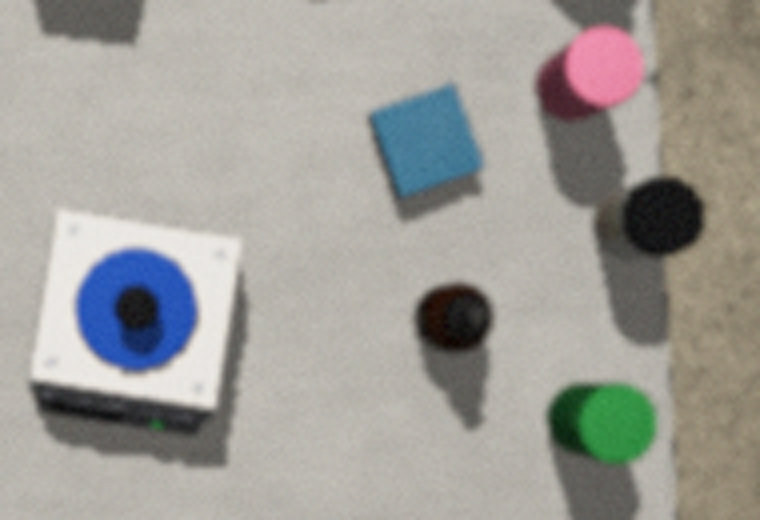

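View pics/cB.png

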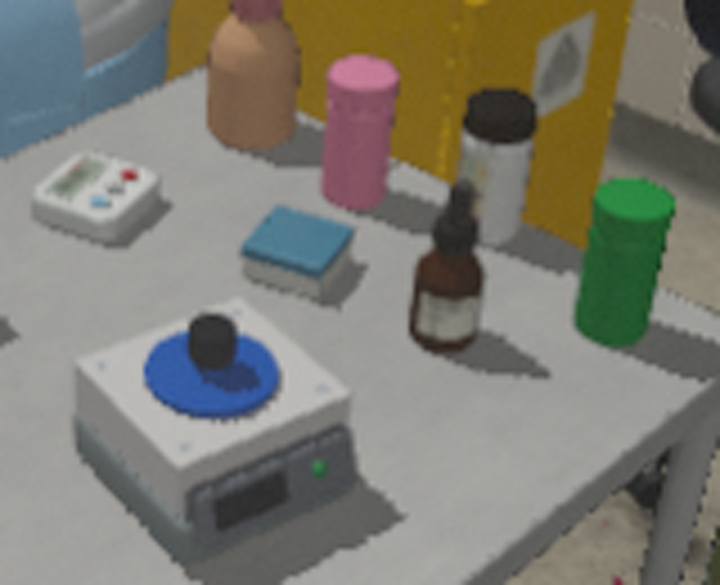

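The crops confirm it: the pot is white with colour patches and a black cap, at cA (662,216). The knob is at cA (137,307). Next I'll turn these into positions.

```bash
cat > h.py <<'E'
import cv2,numpy as np
from rig import cams
def KD(n):
    p=cams.camera_params(n);K=np.array([[p['fx'],0,p['cx']],[0,p['fy'],p['cy']],[0,0,1]])
    return K,p['distortion'],p['extrinsics']
def pix2z(n,uv,z):
    K,D,E=KD(n)
    q=cv2.undistortPoints(np.array([[uv]],float),K,D)[0,0]
    d=E[:3,:3].T@np.array([q[0],-q[1],-1]); c=-E[:3,:3].T@E[:3,3]
    return c+d*(z-c[2])/d[2]
def proj(n,P):
    K,D,E=KD(n); P=np.atleast_2d(P)
    c=P@E[:3,:3].T+E[:3,3]; c=c*[1,-1,-1]
    return cv2.projectPoints(c,np.zeros(3),np.zeros(3),K,D)[0][:,0]
def blob(mask,seed):
    n,l,st,ce=cv2.connectedComponentsWithStats(mask.astype(np.uint8))
    k=l[seed[1],seed[0]]; return ce[k],st[k]
E
python3 - <<'E'
from h import *
a=cv2.imread("pics/top0.png").astype(int)
g=a.max(2)
c,st=blob(g<45,(456,214)); print("cap",c,st,pix2z("top",c,.087))
c,st=blob((g<60)&(np.indices(g.shape)[0]<241),(324,236)); print("knob",c,st,pix2z("top",c,.094))
bl=(a[:,:,0]>a[:,:,2]+50);c,st=blob(bl,(315,237));
x,y,w,h=st[:4];c2=(x+w/2-.5,y+h/2-.5);print("disc",c2,st,pix2z("top",c2,.068))
red=(a[:,:,2]>100)&(a[:,:,1]<60);m=red.astype(np.uint8);c,st=blob(red,(195,246));print("tray",c,st,pix2z("top",c,.008))
# reader corners from crop cA
for p in [(60,211),(240,238),(215,410),(34,382)]:
    q=(290+p[0]/4-.4,160+p[1]/4-.4);print("rd",pix2z("top",q,.062))
for p in [(398,239),(404,239)]: pass
print("dropper",pix2z("top",(290+467/4,160+316/4),.103)); print("box",pix2z("top",(290+427/4,160+140/4),.023))
print("green",pix2z("top",(290+618/4,160+422/4),.087),"pink",pix2z("top",(290+604/4,160+67/4),.087))
for q in [(457,300),(450,105),(136,301)]: print("edge",pix2z("top",q,0))
print(cv2.minAreaRect(np.argwhere(cv2.connectedComponents(m)[1]==cv2.connectedComponents(m)[1][246,195])[:,::-1].astype(np.float32)))
s=cv2.imread("pics/scene0.png").astype(int)
for P in pix2z("top",(455.4,213.9),.087),pix2z("top",(324.,236.7),.094): print(proj("scene",P))
E
```

```text
cap [454.92057762 213.97472924] [446 205  19  19 277] [ 0.47969787 -0.342448    0.087     ]
knob [323.89552239 236.52238806] [320 232   9   9  67] [ 0.44061316 -0.06156627  0.094     ]
disc (np.float64(323.5), np.float64(237.0)) [309 222  30  31 628] [ 0.4401729  -0.06107416  0.068     ]
tray [195.02875546 246.07200368] [ 154  213   81   66 4347] [0.42865618 0.22940649 0.008     ]
rd [ 0.49439894 -0.02209655  0.062     ]
rd [ 0.47705555 -0.11844067  0.062     ]
rd [ 0.38537966 -0.10198928  0.062     ]
rd [ 0.40322296 -0.00574045  0.062     ]
dropper [ 0.42988358 -0.23310317  0.103     ]
box [ 0.53027261 -0.22928737  0.023     ]
green [ 0.37130619 -0.31462318  0.087     ] pink [ 0.5604709  -0.31629087  0.087     ]
edge [ 0.28721999 -0.3632889   0.        ]
edge [ 0.74377024 -0.37122602  0.        ]
edge [0.30566028 0.37219493 0.        ]
((194.18089294433594, 245.35057067871094), (76.65315246582031, 60.67782211303711), 5.440331935882568)
[[401.45470941 162.52488242]]
[[337.74886351 210.99106487]]
```

Call:
send_rows(steps="2.7 -2.4 0.6 0 0 0.115 8.5; 5.4 -4.8 1.2 0 0 0.23 8.5; 8.1 -7.2 1.8 0 0 0.345 8.5; 10.8 -9.6 2.4 0 0 0.461 8.5; 13.5 -12 3 0 0 0.461 8.5; 16.2 -14.4 3.6 0 0 0.461 8.5; 18.9 -16.8 4.2 0 0 0.461 8.5; 21.6 -19.2 4.8 0 0 0.461 8.5")

```text
t: 0.77
ee_pos: [0.3638, -0.2453, 0.2555]
tcp_rot: [1.0, -0.0, -0.0, -0.0]
force: [0.3, -0.7, -0.4]
finger_gap: 0.0847
```

```bash
cat >> h.py <<'E'
from scipy.spatial.transform import Rotation as R
def to(target,quat=(1,0,0,0)):
    from rig import bot
    s=bot.sense();r=R.from_quat(s['tcp_rot'])
    d=r.inv().apply(np.array(target)-s['ee_pos'])*100
    rv=(r.inv()*R.from_quat(quat)).as_rotvec()
    print('t',round(s['t'],2),'pos',s['ee_pos'].round(4),'q',s['joint_positions'].round(2),'F',s['force'].round(1),'gap',round(s['finger_gap'],4))
    print('shift',d.round(2),'rv',rv.round(4))
E
python3 -c "
from h import *
to((.4405,-.0615,.25))"
```

```text
t 0.77 pos [ 0.3638 -0.2453  0.2555] q [-0.62  0.15  1.93  0.    1.06  0.95] F [ 0.3 -0.7 -0.4] gap 0.0847
shift [  7.65 -18.38   0.55] rv [-0.0002  0.0002 -0.0007]
```

Call:
send_rows(steps="1.3 -3.1 0 0 0 0 6; 2.6 -6.2 0 0 0 0 6; 3.9 -9.3 0.5 0 0 0 6; 5.2 -12.4 1 0 0 0 6; 6.5 -15.5 2 0 0 0 6; 7.65 -18.4 3 0 0 0 6; 7.65 -18.4 4.5 0 0 0 6; 7.65 -18.4 6 0 0 0 6")

```text
t: 1.43
ee_pos: [0.4409, -0.0613, 0.1953]
tcp_rot: [1.0, 0.002, 0.0, 0.0]
force: [0.3, -1.0, 0.0]
finger_gap: 0.06
```

Run:
```python
from h import *
for n in("scene","top"): cv2.imwrite(f"pics/{n}1.png",cams.grab_frame(n)[:,:,::-1])
a=cv2.imread("pics/scene1.png")[140:270,290:450];b=cv2.imread("pics/top1.png")[190:280,270:370]
cv2.imwrite("pics/c1.png",np.hstack([cv2.resize(a,(480,390)),cv2.resize(b,(310,390))]))
to((.4405,-.0615,.145))
```

```text
t 1.53 pos [ 0.4389 -0.0622  0.1938] q [-0.17  0.23  2.01 -0.    0.91  1.4 ] F [-0.4 -0.6 -0. ] gap 0.0599
shift [ 0.19 -0.06  4.88] rv [-0.0008  0.0057  0.0012]
```

View pics/c1.png

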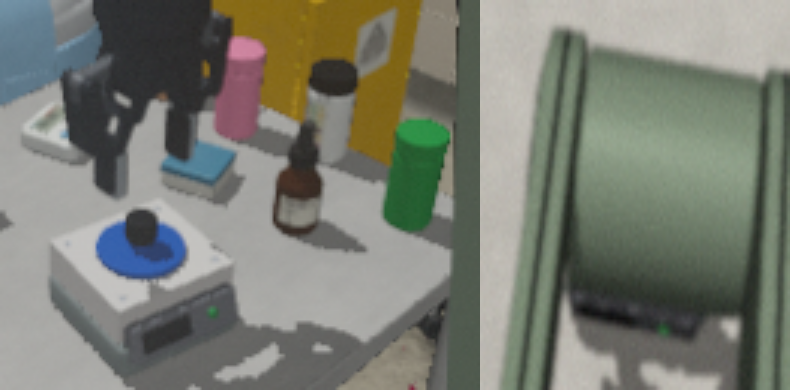

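The open fingers straddle the knob from above, in line with it in the scene view (knob at about (141,222) in the crop). Next I'll go down and close.

Call:
send_rows(steps="0.1 0 1 0 0 0 5; 0.1 0 2 0 0 0 5; 0.1 0 3 0 0 0 5; 0.1 0 4 0 0 0 5; 0.1 0 4.8 0 0 0 5; 0.1 0 4.8 0 0 0 5; 0.1 0 4.8 0 0 0 3; 0.1 0 4.8 0 0 0 2")

```text
t: 2.2
ee_pos: [0.4417, -0.0632, 0.1485]
tcp_rot: [1.0, -0.0, 0.001, 0.0]
force: [0.9, 1.3, 0.8]
finger_gap: 0.0271
```

Call:
send_rows(steps="0 0 0 0 0 0 1.5; 0 0 0 0 0 0 1.5; 0 0 0 0 0 0 1.5; 0 0 0 0 0 0 1.5; 0 0 0 0 0 0 1.5; 0 0 0 0 0 0 1.5; 0 0 0 0 0 0 1.5; 0 0 0 0 0 0 1.5")

```text
t: 2.87
ee_pos: [0.4418, -0.0632, 0.1488]
tcp_rot: [1.0, -0.0, 0.001, 0.0]
force: [-1.2, -1.1, 6.3]
finger_gap: 0.0218
```

Run:
```python
from h import *
cv2.imwrite("pics/scene2.png",cams.grab_frame("scene")[:,:,::-1])
a=cv2.imread("pics/scene2.png")[140:270,290:450]
cv2.imwrite("pics/c2.png",cv2.resize(a,None,fx=4,fy=4,interpolation=cv2.INTER_CUBIC))
to((.428,.229,.25))
```

```text
t 2.92 pos [ 0.4418 -0.0632  0.1488] q [-0.17  0.29  2.07 -0.    0.78  1.4 ] F [-1.8 -0.4  6. ] gap 0.022
shift [ -1.36 -29.21 -10.14] rv [ 0.0006 -0.0018 -0.0002]
```

View pics/c2.png

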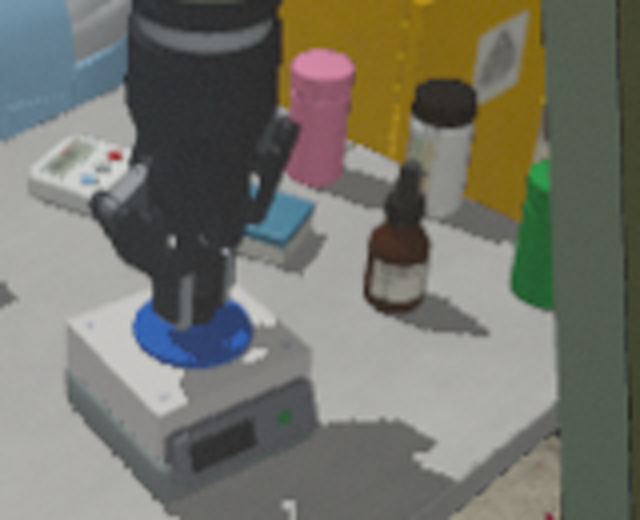

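The knob is held (gap 22 mm). Next I'll lift straight up.

Call:
send_rows(steps="0 0 -0.5 0 0 0 1.5; 0 0 -1 0 0 0 1.5; 0 0 -1.5 0 0 0 1.5; 0 0 -2.2 0 0 0 1.5; 0 0 -3.2 0 0 0 1.5; 0 0 -4.5 0 0 0 1.5; 0 0 -6 0 0 0 1.5; 0 0 -7.5 0 0 0 1.5")

```text
t: 3.58
ee_pos: [0.4411, -0.063, 0.2239]
tcp_rot: [1.0, -0.0, -0.0, 0.0]
force: [0.3, -0.1, -0.9]
finger_gap: 0.0217
```

Run:
```python
from h import *
cv2.imwrite("pics/scene3.png",cams.grab_frame("scene")[:,:,::-1])
a=cv2.imread("pics/scene3.png")[120:270,260:450]
cv2.imwrite("pics/c3.png",cv2.resize(a,None,fx=4,fy=4,interpolation=cv2.INTER_CUBIC))
to((.428,.229,.22))
```

```text
t 3.63 pos [ 0.4427 -0.0632  0.2267] q [-0.17  0.19  1.96 -0.    0.99  1.4 ] F [ 0.7 -0.2  0.5] gap 0.0216
shift [ -1.48 -29.22   0.63] rv [ 0.0011 -0.0059 -0.0001]
```

View pics/c3.png

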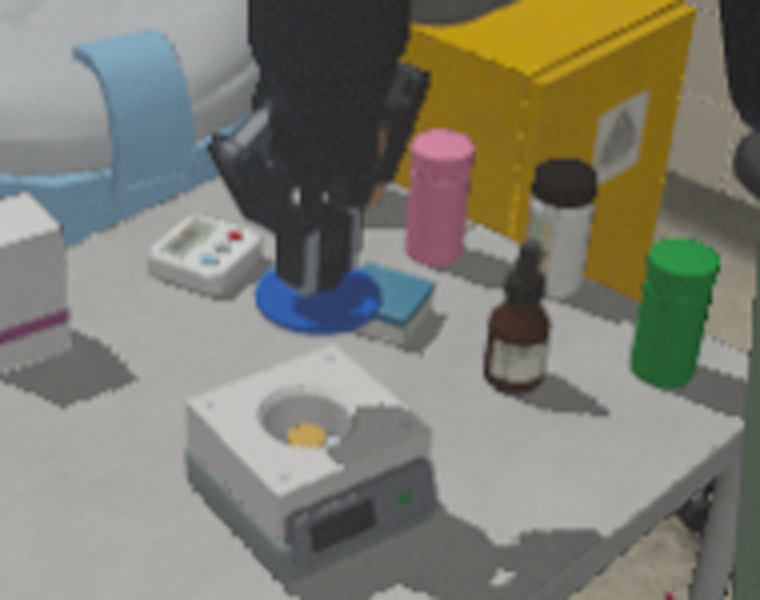

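The cover is lifted level and the well is open, with the brass plunger visible. Next I'll carry the cover to the tray.

Call:
send_rows(steps="-0.2 -2.5 0 0 0 0 1.5; -0.4 -6 0 0 0 0 1.5; -0.6 -9.8 0 0 0 0 1.5; -0.8 -13.6 0 0 0 0 1.5; -1 -17.4 0 0 0 0 1.5; -1.2 -21.2 0 0 0 0 1.5; -1.4 -25 0 0 0 0 1.5; -1.4 -27.5 0 0 0 0 1.5")

```text
t: 4.3
ee_pos: [0.4267, 0.2149, 0.2229]
tcp_rot: [1.0, 0.001, 0.0, -0.0]
force: [0.1, -0.6, -0.4]
finger_gap: 0.0215
```

Call:
send_rows(steps="0 -1 0.5 0 0 0 1.5; 0 -1.7 1.5 0 0 0 1.5; 0 -1.7 3 0 0 0 1.5; 0 -1.7 4.5 0 0 0 1.5; 0 -1.7 6 0 0 0 1.5; 0 -1.7 7.5 0 0 0 1.5; 0 -1.7 9 0 0 0 1.5; 0 -1.7 10 0 0 0 1.5")

```text
t: 4.97
ee_pos: [0.4265, 0.2271, 0.1207]
tcp_rot: [1.0, -0.001, -0.002, 0.001]
force: [-0.1, -0.7, -0.6]
finger_gap: 0.0218
```

Run:
```python
from h import *
cv2.imwrite("pics/scene4.png",cams.grab_frame("scene")[:,:,::-1])
a=cv2.imread("pics/scene4.png")[180:380,110:350]
cv2.imwrite("pics/c4.png",cv2.resize(a,None,fx=3,fy=3,interpolation=cv2.INTER_CUBIC))
to((.428,.229,.0968))
```

```text
t 5.02 pos [0.4257 0.2268 0.1194] q [ 0.47  0.38  2.02 -0.    0.75  2.04] F [-0.8 -0.3 -1. ] gap 0.0219
shift [ 0.24 -0.23  2.26] rv [ 0.0035  0.0058 -0.0017]
```

View pics/c4.png

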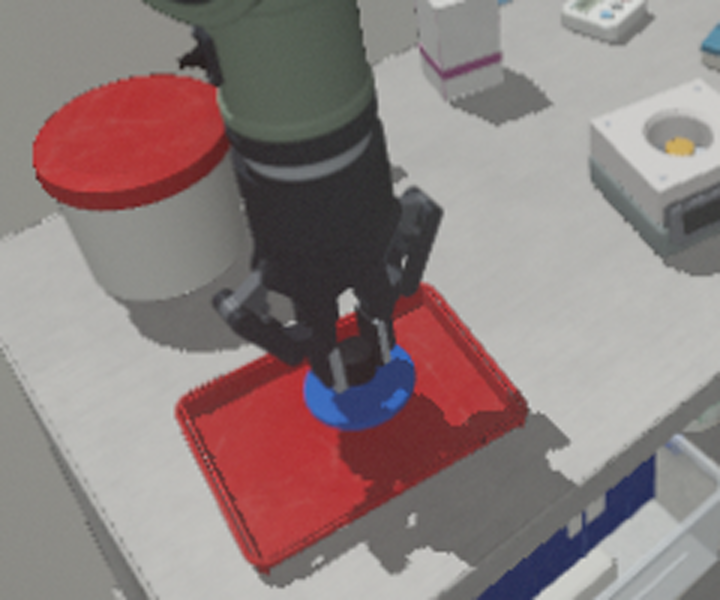

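Call:
send_rows(steps="0 0 0.6 0 0 0 1.5; 0 0 1.2 0 0 0 1.5; 0 0 1.6 0 0 0 1.5; 0 0 1.9 0 0 0 1.5; 0 0 2.1 0 0 0 1.5; 0 0 2.2 0 0 0 1.5; 0 0 2.2 0 0 0 1.5; 0 0 2.2 0 0 0 1.5")

```text
t: 5.68
ee_pos: [0.4275, 0.2291, 0.1011]
tcp_rot: [1.0, -0.0, 0.0, -0.0]
force: [0.4, 0.0, -0.3]
finger_gap: 0.022
```

Run:
```python
from h import *
to((.428,.229,.0968))
```

```text
t 5.68 pos [0.4275 0.2291 0.1011] q [ 0.47  0.41  2.03 -0.    0.7   2.04] F [ 0.4  0.  -0.3] gap 0.022
shift [0.05 0.01 0.43] rv [-0.0001 -0.0005 -0.    ]
```

Call:
send_rows(steps="0 0 0.1 0 0 0 1.5; 0 0 0.2 0 0 0 1.5; 0 0 0.3 0 0 0 1.5; 0 0 0.35 0 0 0 1.5; 0 0 0.4 0 0 0 1.5; 0 0 0.4 0 0 0 1.5; 0 0 0.4 0 0 0 1.5; 0 0 0.4 0 0 0 1.5")

```text
t: 6.35
ee_pos: [0.4273, 0.229, 0.0971]
tcp_rot: [1.0, -0.0, 0.0, 0.0]
force: [-1.3, -1.8, 3.7]
finger_gap: 0.0217
```

That's contact with the floor at about 3.7 N. I'll release and rise.

Call:
send_rows(steps="0 0 0 0 0 0 3; 0 0 0 0 0 0 4; 0 0 0 0 0 0 4; 0 0 0 0 0 0 4; 0 0 0 0 0 0 4; 0 0 -1 0 0 0 4; 0 0 -2.5 0 0 0 4.5; 0 0 -4 0 0 0 5")

```text
t: 7.02
ee_pos: [0.4271, 0.2288, 0.1369]
tcp_rot: [1.0, -0.0, -0.001, 0.0]
force: [0.2, -0.3, 0.5]
finger_gap: 0.0497
```

Call:
send_rows(steps="0 0 -2 0 0 0 6; 0 0.5 -4 0 0 0 6; 0 3 -6 0 0 0 6; 0 6.5 -8 0 0 0 6; 0 10.4 -9 0 0 0 6; 0 14.4 -9 0 0 0 6; 0 18.4 -9 0 0 0 6; 0 22 -9 0 0 0 6")

```text
t: 7.68
ee_pos: [0.4269, 0.007, 0.2273]
tcp_rot: [1.0, 0.0, 0.001, 0.0]
force: [0.4, -0.3, -0.2]
finger_gap: 0.06
```

Run:
```python
from h import *
for n in ("scene","top"):cv2.imwrite(f"pics/{n}5.png",cams.grab_frame(n)[:,:,::-1])
a=cv2.imread("pics/scene5.png")[130:380,110:450]
cv2.imwrite("pics/c5.png",cv2.resize(a,None,fx=2.3,fy=2.3,interpolation=cv2.INTER_CUBIC))
to((.480,-.3425,.22))
```

```text
t 7.78 pos [0.427  0.0051 0.227 ] q [-0.01  0.16  2.   -0.    0.98  1.56] F [0.1 0.7 0. ] gap 0.06
shift [ 5.52 34.72  0.76] rv [ 0.0015 -0.0003 -0.0065]
```

View pics/c5.png

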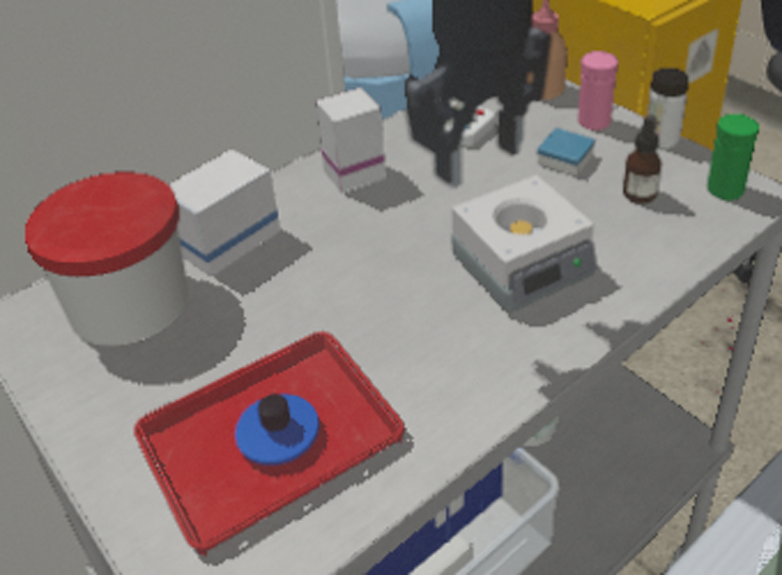

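View pics/top5.png

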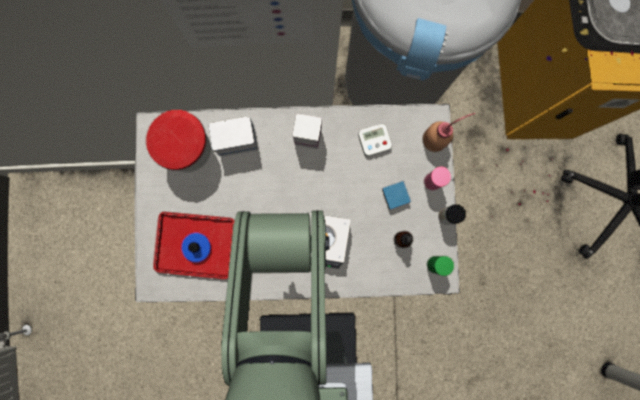

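The cover lies right way up in the tray (crop (277,430)), and the bystanders are undisturbed. I'll use the released cover to check the camera's y calibration and fit the well mouth.

Run:
```python
from h import *
a=cv2.imread("pics/top5.png").astype(int)
bl=(a[:,:,0]>a[:,:,2]+50)&(a[:,:,0]>a[:,:,1]+50);c,st=blob(bl,(190,255));x,y,w,h=st[:4];print(st,pix2z("top",(x+w/2-.5,y+h/2-.5),.016))
g=a.max(2);c,st=blob((g<60),(195,247));print(c,st,pix2z("top",c,.042))
# predicted well mouth ellipse in scene view
s=cv2.imread("pics/scene5.png");t=np.linspace(0,2*np.pi,60)
big=cv2.resize(s[190:290,290:390],None,fx=6,fy=6,interpolation=cv2.INTER_CUBIC)
C=np.array([.4405,-.062,.062])
for r,col in((.024,(0,0,255)),(.028,(0,255,0))):
    P=C+np.c_[r*np.cos(t),r*np.sin(t),0*t]; q=(proj("scene",P)-[290,190]+.5)*6-.5
    cv2.polylines(big,[q.round().astype(int)],True,col,1)
cv2.imwrite("pics/c6.png",big)
```

```text
[182 233  28  29 535] [0.42647944 0.22638033 0.016     ]
[193.75342466 247.1369863 ] [189 243  10   9  73] [0.42608581 0.22388195 0.042     ]
```

View pics/c6.png

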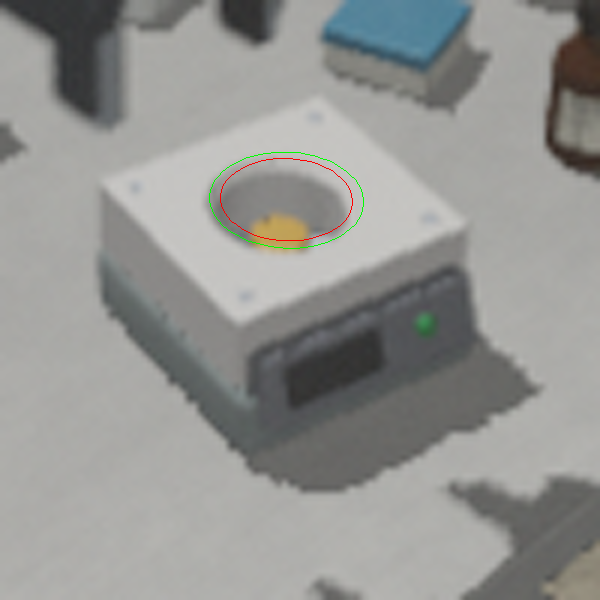

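Call:
send_rows(steps="0.6 3 0 0 0 0 6.5; 1.2 6.8 0 0 0 0 6.5; 1.8 10.6 0 0 0 0 6.5; 2.4 14.4 0 0 0 0 6.5; 3.0 18.2 0 0 0 0 6.5; 3.6 22 0 0 0 0 6.5; 4.2 25.8 0 0 0 0 6.5; 4.8 29.6 0 0 0 0 6.5")

```text
t: 8.45
ee_pos: [0.4757, -0.2881, 0.2267]
tcp_rot: [1.0, 0.0, 0.0, -0.0]
force: [1.2, 0.8, 1.0]
finger_gap: 0.0651
```

Call:
send_rows(steps="0.7 2 0 0 0 0 6.5; 0.7 4.5 0 0 0 0 6.5; 0.7 5.1 0 0 0 0 6.5; 0.7 5.1 1 0 0 0 6.5; 0.7 5.1 2 0 0 0 6.5; 0.7 5.1 3 0 0 0 6.5; 0.7 5.1 3 0 0 0 6.5; 0.7 5.1 3 0 0 0 6.5")

```text
t: 9.12
ee_pos: [0.4819, -0.3365, 0.1958]
tcp_rot: [1.0, 0.001, -0.001, -0.001]
force: [1.2, -0.3, -0.3]
finger_gap: 0.0651
```

Run:
```python
from h import *
for n in ("scene","top"):cv2.imwrite(f"pics/{n}7.png",cams.grab_frame(n)[:,:,::-1])
a=cv2.imread("pics/scene7.png")[110:250,300:460];b=cv2.imread("pics/top7.png")[160:290,290:480]
cv2.imwrite("pics/c7.png",cv2.resize(a,None,fx=4,fy=4,interpolation=cv2.INTER_CUBIC))
cv2.imwrite("pics/c7b.png",cv2.resize(b,None,fx=4,fy=4,interpolation=cv2.INTER_CUBIC))
to((.480,-.3425,.107))
```

```text
t 9.22 pos [ 0.4825 -0.3374  0.1971] q [-0.63  0.43  1.69  0.    1.03  0.94] F [ 0.5 -1.1  0.4] gap 0.0648
shift [-0.25  0.51  9.01] rv [ 0.0001 -0.0003  0.0007]
```

View pics/c7.png

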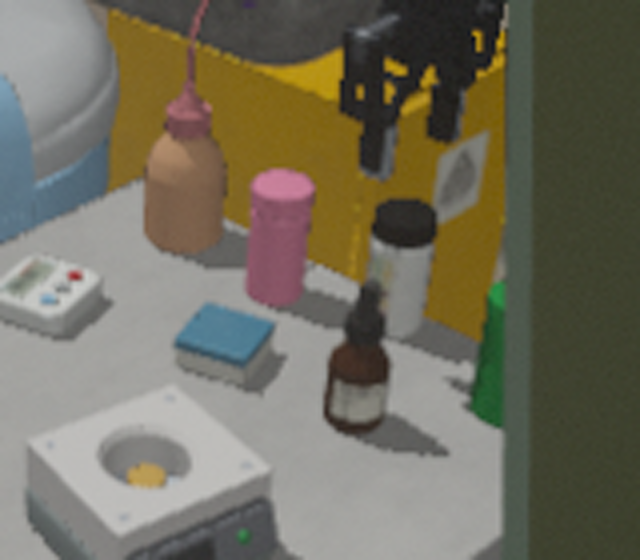

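View pics/c7b.png

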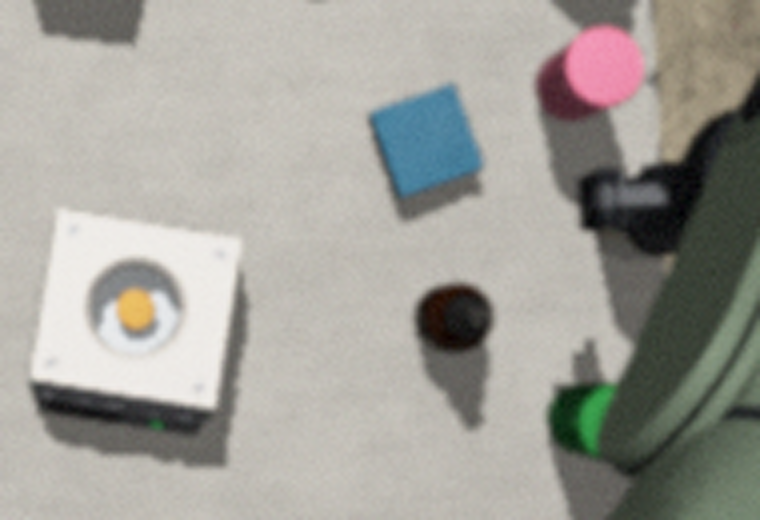

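The fingers are over the pot (scene crop cap (405,222)). The well is fully visible from the top, with its mouth at crop (134,307) and plunger at (136,310). Next I'll go down around the pot.

Call:
send_rows(steps="-0.2 0.3 0 0 0 0 6.5; -0.2 0.5 1 0 0 0 6.5; -0.2 0.5 2.5 0 0 0 6.5; -0.2 0.5 4 0 0 0 6.5; -0.2 0.5 5.5 0 0 0 6.5; -0.2 0.5 7 0 0 0 6.5; -0.2 0.5 8.3 0 0 0 6.5; -0.2 0.5 9.0 0 0 0 6.5")

```text
t: 9.88
ee_pos: [0.4795, -0.3428, 0.105]
tcp_rot: [1.0, -0.0, -0.001, -0.001]
force: [0.7, -0.1, 0.5]
finger_gap: 0.0651
```

Run:
```python
from h import *
print(pix2z("top",(290+134.5/4-.4,160+307.5/4-.4),.062),pix2z("top",(290+136/4-.4,160+310/4-.4),.048))
cv2.imwrite("pics/scene8.png",cams.grab_frame("scene")[:,:,::-1])
a=cv2.imread("pics/scene8.png")[110:250,300:460]
cv2.imwrite("pics/c8.png",cv2.resize(a,None,fx=4,fy=4,interpolation=cv2.INTER_CUBIC))
to((.480,-.3425,.107))
```

```text
[ 0.44143582 -0.0606013   0.062     ] [ 0.44035497 -0.06156113  0.048     ]
t 9.93 pos [ 0.4792 -0.3426  0.1043] q [-0.64  0.53  1.78 -0.    0.83  0.93] F [-0.6 -0.3 -0.8] gap 0.065
shift [ 0.08 -0.01 -0.27] rv [-0.0023  0.0032 -0.0005]
```

View pics/c8.png

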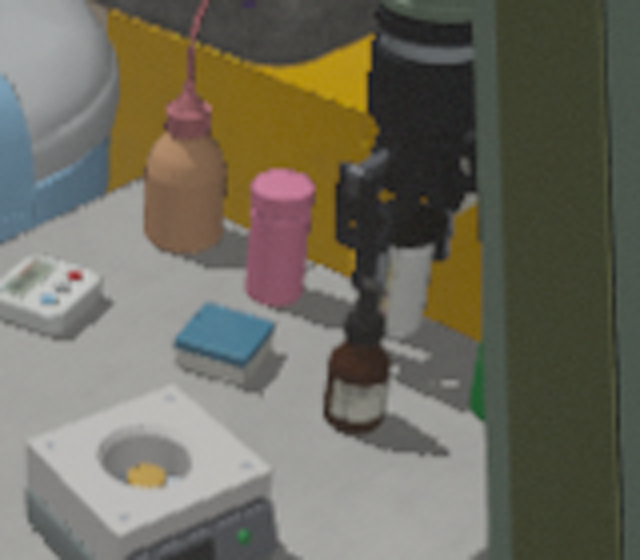

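Call:
send_rows(steps="0 0 -0.2 0 0 0 5; 0 0 -0.2 0 0 0 3; 0 0 -0.2 0 0 0 3; 0 0 -0.2 0 0 0 3; 0 0 -0.2 0 0 0 3; 0 0 -0.2 0 0 0 3; 0 0 -0.2 0 0 0 3; 0 0 -0.2 0 0 0 3")

```text
t: 10.6
ee_pos: [0.4809, -0.3435, 0.1099]
tcp_rot: [1.0, -0.0, 0.001, 0.001]
force: [0.0, -1.7, 6.1]
finger_gap: 0.0409
```

Run:
```python
from h import *
to((.4405,-.062,.23))
```

```text
t 10.6 pos [ 0.4809 -0.3435  0.1099] q [-0.64  0.52  1.78 -0.    0.84  0.93] F [ 0.  -1.7  6.1] gap 0.0409
shift [ -4.02 -28.13 -12.06] rv [ 0.0016 -0.002  -0.0002]
```

The pot body is held (gap 40.9 mm). Next I'll lift it.

Call:
send_rows(steps="0 0 -0.7 0 0 0 3; 0 0 -1.8 0 0 0 3; 0 0 -3.2 0 0 0 3; 0 0 -5 0 0 0 3; 0 0 -7 0 0 0 3; 0 0 -9 0 0 0 3; 0 0 -11 0 0 0 3; 0 0 -12.5 0 0 0 3")

```text
t: 11.27
ee_pos: [0.4803, -0.3429, 0.2362]
tcp_rot: [1.0, -0.0, 0.001, 0.0]
force: [-0.0, -0.8, -1.5]
finger_gap: 0.0409
```

Call:
send_rows(steps="-0.5 -2.5 0 0 0 0 3; -1 -6 0 0 0 0 3; -1.5 -9.8 0 0 0 0 3; -2 -13.6 0 0 0 0 3; -2.5 -17.4 0 0 0 0 3; -3 -21.2 0 0 0 0 3; -3.5 -25 0 0 0 0 3; -4 -28 0 0 0 0 3")

```text
t: 11.93
ee_pos: [0.4391, -0.0607, 0.2344]
tcp_rot: [1.0, 0.0, -0.0, -0.0]
force: [0.2, -0.5, -1.1]
finger_gap: 0.0406
```

Run:
```python
from h import *
cv2.imwrite("pics/scene9.png",cams.grab_frame("scene")[:,:,::-1])
a=cv2.imread("pics/scene9.png")[110:260,270:460]
cv2.imwrite("pics/c9.png",cv2.resize(a,None,fx=4,fy=4,interpolation=cv2.INTER_CUBIC))
to((.4405,-.0615,.19))
```

```text
t 11.98 pos [ 0.4376 -0.0571  0.2342] q [-0.16  0.17  1.96  0.    1.01  1.41] F [-3.1  3.4 -1.5] gap 0.0409
shift [0.3  0.47 4.42] rv [-0.0045  0.0027  0.0019]
```

View pics/c9.png

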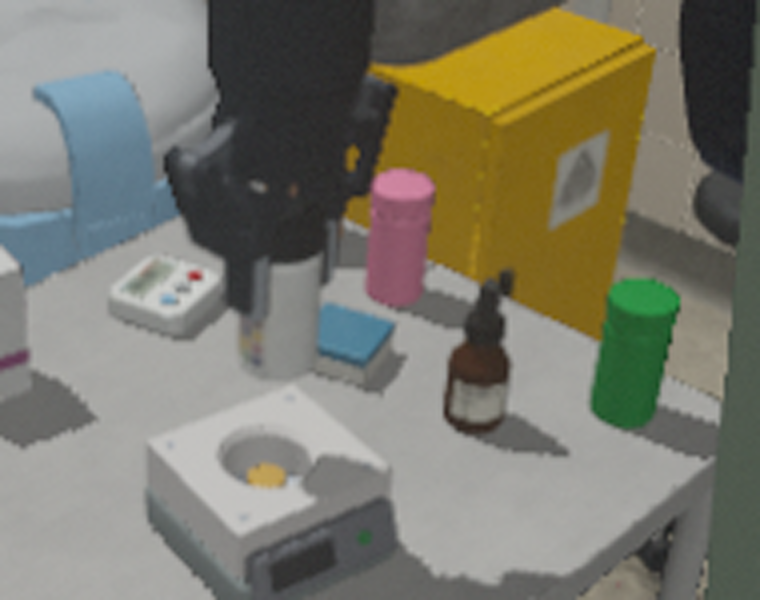

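The pot is upright over the reader (crop: pot base at (278,370), well at (265,455)). I'll lower it to just above the mouth and let it settle.

Call:
send_rows(steps="0 0 1 0 0 0 3; 0 0 2 0 0 0 3; 0 0 3 0 0 0 3; 0 0 4 0 0 0 3; 0 0 4.5 0 0 0 3; 0 0 4.5 0 0 0 3; 0 0 4.5 0 0 0 3; 0 0 4.5 0 0 0 3")

```text
t: 12.65
ee_pos: [0.4406, -0.0631, 0.1895]
tcp_rot: [1.0, -0.0, 0.001, 0.0]
force: [-0.2, 1.0, -1.7]
finger_gap: 0.0406
```

Run:
```python
from h import *
cv2.imwrite("pics/scene10.png",cams.grab_frame("scene")[:,:,::-1])
s=cv2.imread("pics/scene10.png")
big=cv2.resize(s[170:260,290:380],None,fx=7,fy=7,interpolation=cv2.INTER_CUBIC)
from rig import bot
t=np.linspace(0,2*np.pi,60)
p=bot.sense()['ee_pos']
for (C,r,col) in((np.array([p[0],p[1],p[2]-.1085]),.0205,(0,0,255)),(np.array([.4405,-.0615,.062]),.028,(0,255,0))):
    P=C+np.c_[r*np.cos(t),r*np.sin(t),0*t]; q=(proj("scene",P)-[290,170]+.5)*7-.5
    cv2.polylines(big,[q.round().astype(int)],True,col,1)
cv2.imwrite("pics/c10.png",big)
to((.4405,-.0615,.19))
```

```text
t 12.7 pos [ 0.4407 -0.0632  0.1895] q [-0.17  0.23  2.02 -0.    0.89  1.4 ] F [ 0.3  0.2 -1.6] gap 0.0407
shift [-0.02 -0.17 -0.05] rv [ 0.0003 -0.0012 -0.0004]
```

View pics/c10.png

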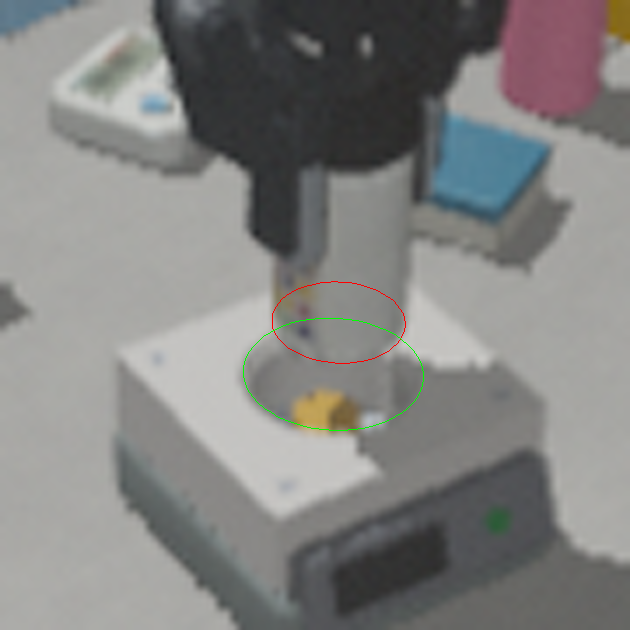

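In the scene view the held pot's sides match the prediction (273–407), and the well mouth agrees within about 1 mm. I'll shift y by -0.2 cm (tool) and enter slowly.

Call:
send_rows(steps="0 -0.2 0 0 0 0 3; 0 -0.2 0.5 0 0 0 3; 0 -0.2 1 0 0 0 3; 0 -0.2 1.5 0 0 0 3; 0 -0.2 2 0 0 0 3; 0 -0.2 2.4 0 0 0 3; 0 -0.2 2.7 0 0 0 3; 0 -0.2 2.7 0 0 0 3")

```text
t: 13.37
ee_pos: [0.4399, -0.061, 0.1611]
tcp_rot: [1.0, -0.0, -0.001, -0.0]
force: [-0.6, 0.1, -1.4]
finger_gap: 0.0408
```

Run:
```python
from h import *
cv2.imwrite("pics/scene11.png",cams.grab_frame("scene")[:,:,::-1])
s=cv2.imread("pics/scene11.png")
cv2.imwrite("pics/c11.png",cv2.resize(s[170:260,290:380],None,fx=7,fy=7,interpolation=cv2.INTER_CUBIC))
to((.4405,-.0615,.1425))
```

```text
t 13.42 pos [ 0.4402 -0.061   0.1615] q [-0.16  0.27  2.05 -0.    0.82  1.41] F [-0.1  0.8 -0.8] gap 0.0408
shift [0.04 0.05 1.9 ] rv [-0.0001  0.001  -0.0002]
```

View pics/c11.png

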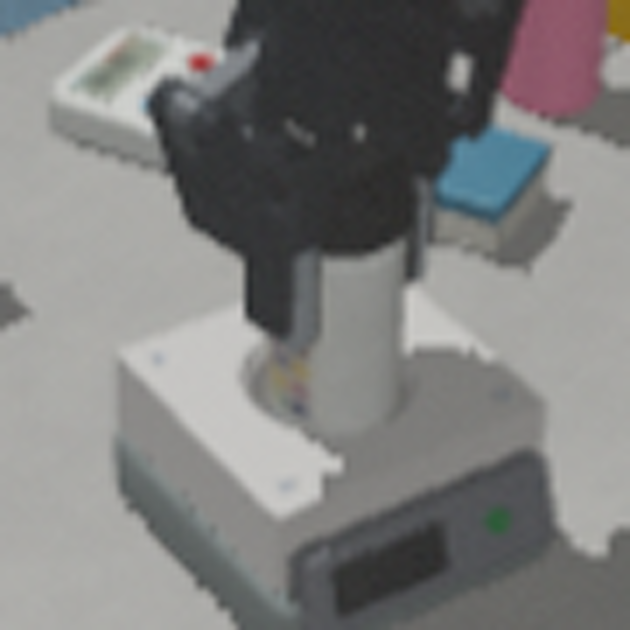

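The pot's base is inside the mouth with no side force. I'll continue onto the plunger.

Call:
send_rows(steps="0.05 -0.05 0.2 0 0 0 3; 0.05 -0.05 0.4 0 0 0 3; 0.05 -0.05 0.6 0 0 0 3; 0.05 -0.05 0.8 0 0 0 3; 0.05 -0.05 1 0 0 0 3; 0.05 -0.05 1.2 0 0 0 3; 0.05 -0.05 1.2 0 0 0 3; 0.05 -0.05 1.2 0 0 0 3")

```text
t: 14.08
ee_pos: [0.4411, -0.0606, 0.1501]
tcp_rot: [1.0, -0.0, 0.0, 0.0]
force: [0.7, 0.5, 4.5]
finger_gap: 0.0409
```

Force has gone from -1.4 to +4.5 N, so the plunger is about half pressed. Continuing.

Call:
send_rows(steps="0 0 0.15 0 0 0 3; 0 0 0.3 0 0 0 3; 0 0 0.45 0 0 0 3; 0 0 0.55 0 0 0 3; 0 0 0.65 0 0 0 3; 0 0 0.7 0 0 0 3; 0 0 0.75 0 0 0 3; 0 0 0.75 0 0 0 3")

```text
t: 14.75
ee_pos: [0.4414, -0.0606, 0.1438]
tcp_rot: [1.0, -0.0, 0.001, 0.0]
force: [-2.0, 1.7, 16.6]
finger_gap: 0.041
```

16.6 N is well above the 8 N spring force, so the pot has met the stop. I'll press a little more and hold.

Call:
send_rows(steps="0 0 0.05 0 0 0 3; 0 0 0.1 0 0 0 3; 0 0 0.1 0 0 0 3; 0 0 0.1 0 0 0 3; 0 0 0.1 0 0 0 3; 0 0 0.1 0 0 0 3; 0 0 0.1 0 0 0 3; 0 0 0.1 0 0 0 3")

```text
t: 15.42
ee_pos: [0.4417, -0.0606, 0.1438]
tcp_rot: [1.0, -0.0, 0.002, 0.0]
force: [-3.7, 1.5, 24.1]
finger_gap: 0.0406
```

Run:
```python
from h import *
for n in ("scene","top"):cv2.imwrite(f"pics/{n}12.png",cams.grab_frame(n)[:,:,::-1])
s=cv2.imread("pics/scene12.png")
cv2.imwrite("pics/c12.png",cv2.resize(s[170:260,290:380],None,fx=6,fy=6,interpolation=cv2.INTER_CUBIC))
to((.4405,-.0615,.1425))
from rig import bot
print(bot.sense()['ft_torque'],bot.sense()['tcp_rot'])
```

```text
t 15.52 pos [ 0.4416 -0.0606  0.1438] q [-0.16  0.3   2.08 -0.    0.77  1.41] F [-5.2  1.2 24.9] gap 0.0405
shift [-0.11  0.09  0.13] rv [ 0.0005 -0.0032 -0.0002]
[ 0.2559863   0.60473772 -0.0232654 ] [ 9.99998640e-01 -1.07441523e-04  1.62390876e-03  2.68294523e-04]
```

View pics/c12.png

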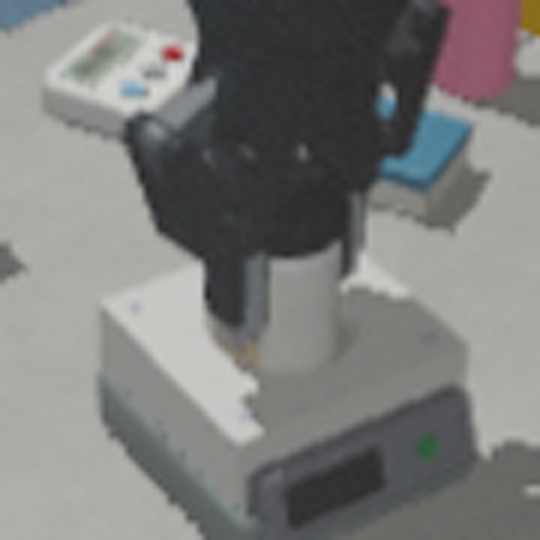

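View pics/scene12.png

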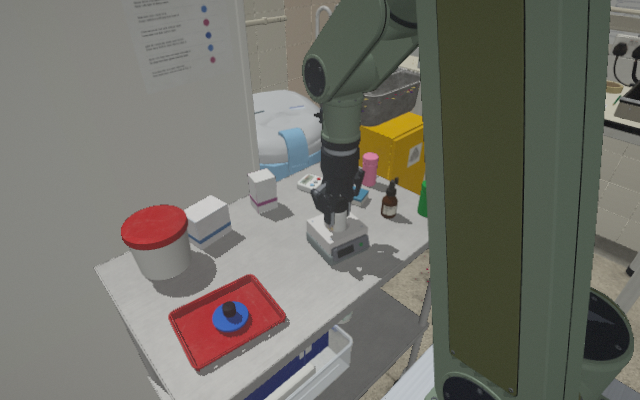

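The pot rests on the hard stop: z stayed at 0.1438 while force rose from 16.6 to 24.9 N. That puts the base at about z = 0.034, the stop height. The picture shows the pot upright and the cover in the tray, so I'll hand in.

```bash
python3 -c "
from rig import job
print(job.hand_in())"
```

```text
the job is handed in; nothing more can be done
None
```

I lifted the dust cover off by its knob and laid it right way up in the red tray. I then put the white, black-capped pot in the well and handed the job in at about 15.5 s, still gripping it and pressing it down.

**Last checks:**
- **On the stop:** the upward force was about 25 N, against 8 N from the spring. TCP height stayed at 0.1438 m while force rose from 16.6 to 24.9 N, which puts the pot's base at about 0.034 m, the stop height. I worked this out from force and height, because the stop itself can't be seen.
- **Pot and cover:** the pot is upright, with tool tilt about 0.003 rad and the gap steady at 40.5–41 mm. The last scene picture shows the cover upright in the tray.
- **Bystanders:** the bottle, the box and the timer looked unmoved in the pictures. The arm hid part of the box in the last one.

**Disagreements:**
- **Camera and arm position:** the top camera put the cover in the tray 2–5 mm off in y from the arm's reading.
- **Sideways load:** about 5 N showed up on the tool while pressing.

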